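# Load an angle section on the inspection stage and crank it home

### The job

Set the loose aluminium angle section over the matching angle on the stage's carriage, so that it nests fully down on it with the legs aligned and is roughly centred lengthwise, and let go. Then wind the crank clockwise (seen from above), about three full turns, until the carriage is fully home between the two gauge posts; the crank must not come off its square shaft on the way, and the section must stay nested. Do not knock the loose tape roll or the vial about.

Things in the scene. Friction and masses are not known exactly. Their poses are not given: they have to be found in the camera images.
- stage: Grey screw stage fixed to the bench, base 100 x 310 x 12 mm, long axis = its y; z up. Origin on the bench under the rails' middle. At y = -130 mm a grey gearbox 62 x 60 mm, top at z = 52 mm, with the upright square shaft; at y = +55 mm two black gauge posts 85 mm high, inner faces at x = +-56 mm, which the carriage runs between.
- carrier_foot (a point): On the carriage (moves with it): foot centre of its fixed steel angle, on the top of the 84 x 44 mm (x, y) carriage plate, 32 mm above the bench. The angle has 40 mm legs 4 mm thick at 90 degrees, ridge up along y (the stage's y) for 44 mm, 31 mm above this point. The nested section's origin is 5.7 mm above this point. The 45 mm beyond its two y ends are clear above 20 mm height.
- carriage (a joint): Travel of the carriage along the stage's +y, m: 0 at the start, 0.075 fully home at the end stop. Driven only by the shaft: 25 mm a turn.
- section: Loose aluminium angle section, 60 mm long, legs 40 mm wide and 4 mm thick at 90 degrees, same profile as the carriage's; about 90 g. Stands ridge up on the bench on its two leg edges, 57 mm wide, 31 mm high. Origin midway between the leg edges at their lowest level, mid-length; y along the ridge, z up. It can be gripped across its two end faces (60 mm apart, along y). Smooth: it slides easily on the carriage's angle.
- crank: Loose dark steel crank, about 300 g, sitting by its own weight on the square shaft (socket 15.5 mm on a 14 mm square, 24 mm deep engagement; some 6 degrees of play). Origin on the shaft axis at the underside of the hub; z up. Its arm runs to its own -y; the arm's top is 34 mm above the origin. Lifted 24 mm it comes off.
- sleeve_mid (a point): Middle of the crank's black handle sleeve: an upright round grip 20 mm across and 50 mm tall, 50 mm out from the crank's axis and 61 mm above the crank's origin (116 mm above the bench). The sleeve spins freely on its pin, so that a gripper can hold it and follow the circle without turning itself.
- shaft_foot (a point): Foot of the square shaft on its axis, on the gearbox's steel collar, 55 mm above the bench; the seated crank's origin coincides with it. The shaft sticks up 24 mm.
- drive_shaft (a joint): Angle of the square shaft, rad, growing clockwise seen from above: 0 at the start, 18.85 (three turns) fully home, stopped hard at both ends. Friction about 0.1 N m.
- tape_roll: Loose small black tape roll, 53 mm across, 19 mm high, lying flat near the front edge; origin under its centre. Leave alone.
- vial: Loose small clear vial with white cap, 29 mm across, 68 mm high, standing behind the stage; origin under its centre. Leave alone.

How it is judged (in metres and radians):
On the way:
1. the section is nested on the carriage's angle and let go, before the carriage has been wound (x of section in the frame of carrier_foot between -0.005 and 0.005 m and y of section in the frame of carrier_foot between -0.015 and 0.015 m and z of section in the frame of carrier_foot between 0.001 and 0.01 m and angle between the y axis of section and the y axis of carrier_foot, either way round below 0.12 rad and angle between section's own z axis and vertical below 0.12 rad and contact force between the fingers and section below 0.1 N and value of joint carriage below 0.01 m), for 0.2 s.
At the end, for the whole second after the job is handed in: Carriage home within 5 mm; section still nested on its angle (down within 4 mm, sideways 5 mm, lengthwise 15 mm of the middle, aligned within 7 degrees), released, at rest; crank released and seated on its shaft (within 8 mm, upright within 8 degrees) (value of joint carriage above 0.07 m and x of section in the frame of carrier_foot between -0.005 and 0.005 m and y of section in the frame of carrier_foot between -0.015 and 0.015 m and z of section in the frame of carrier_foot between 0.001 and 0.01 m and angle between the y axis of section and the y axis of carrier_foot, either way round below 0.12 rad and angle between section's own z axis and vertical below 0.12 rad and linear speed of section below 0.02 m/s and distance between crank and shaft_foot below 0.008 m and angle between crank's own z axis and vertical below 0.15 rad); the robot touches nothing.
It fails at once if the crank comes off the shaft (lifted or moved more than 14 mm) (distance between crank and shaft_foot above 0.014 m).
It fails at once if the tape roll or the vial is knocked more than 40 mm away (distance of any of tape_roll, vial from where it was at the start of the episode above 0.04 m).
It also fails if it takes over 69 s, if anything falls off the work surface, if the arm or the gripper's body presses on something with over 40 N, if the wrist force passes 120 N, or if a joint passes its speed limit or range.

### The arm

A 6-joint arm with a two-finger parallel gripper is mounted at the origin on a cart in front of the work surface, level with it; the furniture and walls round the work are solid. World frame = base frame: x ahead of the robot, y to its left, z up, the work surface at z = 0. Lengths are in mm, angles in rad, forces in N, time in s.
With the tool pointing down it reaches from about 350 to 775 mm from the base axis. Payload 7.3 kg.
Tool frame: the origin (TCP) lies midway between the tips of the shut fingers; the grasp point (between the pads) lies 19 mm behind it; z points along the fingers, y is the line along which they close (so a half turn about z gives the same grasp; the last joint's range is limited). The gripper opens to 92 mm and grips with 3 to 60 N. Pads are 19 mm wide; open, the fingers measure 130 mm over their backs; the gripper's body (75 mm by 190 mm) begins 47 mm behind the grasp point.
Start: joints at [-1.284, 0.342, 1.524, -0, 1.275, -0.146], TCP at [220.216, -476.602, 226.741] pointing down, gripper open.
Joint ranges: [-2.53, 2.53], [-0.77, 2.02], [0.04, 2.7], [-1, 4.14], [0.28, 2.66], [-3.11, 3.11]. Speed limits (rad/s): [2.57, 2.57, 3.14, 3.14, 3.14, 3.14].

### API

Orientations are given as [roll, pitch, yaw] about the fixed x, y, z axes, in that order (R = Rz(yaw) Ry(pitch) Rx(roll)).
In Python, from plant import bot gives the robot as it stands.
- The arm moves only by the tool jog_arm, never from a script. Its arguments are lists of equal length, an entry for each row: "dp": the shift along the tool's x, y, z in m, a list of three; "twist": the turn about the tool's z in degrees. A call has 1 to 10 rows; each row shifts and turns the commanded pose from where the row before left it, along the tool's axes as they then stand; what a row does not reach is not made up. A row lasts 1/8 s, in which the tool goes at most 62.5 mm and 10.7 degrees, less where a joint would pass 70% of its speed; a pose out of reach is approached as far as the arm can. A call is refused whole if a number of a shift passes 0.0625 or a number of a turn 10.7, either way. A call with a gripper value outside its range is refused whole. "jaw" is the finger opening in m, from 0 to 0.0918, set as the call begins (left out, the last holds). The fingers move at their own pace and stop on an object; the grip force is fixed at half the most. Time passes only in rows, so rows that do not move let the fingers close. It gives the time, the measured TCP pose, the force, the opening and the grip force at its end, in the units of the state.
- bot.get_obs(): the state, without advancing time (a new reading comes with each control period).
- bot.capture(name): name is "scene" or "top" or "wrist"; returns the picture (480x640x3 uint8, blue, green, red); there is no depth.
- bot.camera_params(name): a dict with "fx", "fy", "cx", "cy" (pixels), "R" (3x3) and "t" (3): a world point X has camera coordinates R X + t. Camera axes: x right, y down, z forward; pixel columns grow to the right and rows downward; lengths in mm; the calibration is good to about 2 mm. A picture is of the moment at which its call begins: read the wrist's pose just before it. camera_params takes no time and is no camera call; for the wrist camera it gives the pose at the moment of the call.
- bot.close_job(): hands the job in; it is judged then, once.
Trained networks look in the newest picture that a camera, given by its name, has taken for a name from the list of things; names that differ only in an ending like _2 or _b are one class to them, and where a whole thing is asked for, a point or a joint stands for the part that bears it (a point fixed in the world has none). Each returns a list of dicts, best first, with "confidence" (0 to 1); they miss things now and then, are a little off and sometimes report something else, mostly with a low value. They report only what shows in the picture. A call takes as long as a camera call.
- bot.find_in(camera, label): "bbox" ([centre column, centre row, width, height] in pixels, round what is visible of it).
- bot.masks_of(camera, label): "pixels" (480x640 bool, what is visible of it) and "bbox" ([centre column, centre row, width, height] in pixels, round what is visible of it).
The state is a dict: "time": time; "joint_positions": joint angles; "dq": joint speeds; "tau": joint torques, N m; "tool_pos": TCP position; "tcp_rot": TCP orientation; "contact_force": force on the tool from outside, world axes, zero at the start; "moment": the same for the moment, N m; "grip_width": finger opening in mm; "finger_force": force on a finger pad.
Only numpy, scipy, OpenCV 4.12 (cv2) and the standard library are available. Lean on these libraries where they do the work, as an engineer would, in place of code of your own. Each camera call takes 0.05 s, during which the arm holds its last target. There are 200 camera calls.

## Working session

There is one attempt and no reset: what is moved stays moved. The work goes in short steps, Python scripts to look and compute and a tool call to move; the robot and the scene stay as the last step left them, time stands still between calls to the robot, and variables do not carry over. Pictures are saved under pics/ and viewed, at most 10 in all, crops included, and the job is handed in when it is done.

Besides the shell and the picture viewer there is one more tool, called as a command line: name --pt "numbers of a row" for each row, then --argument value for the rest. jog_arm: Moves the arm, as the interface text tells. Its arguments: {"type":"object","properties":{"dp":{"type":"array"},"twist":{"type":"array"},"jaw":{"type":"number"}},"required":["dp","twist"]}

```bash
mkdir -p pics; ls; python3 - <<'E'
from plant import bot
import cv2,numpy as np
o=bot.get_obs();print(o)
ims=[]
for c in ("scene","top"):
    im=bot.capture(c);cv2.imwrite(f"pics/{c}0.png",im)
    p=bot.camera_params(c);print(c,p)
    for l in ("stage","carrier_foot","section","crank","sleeve_mid","tape_roll","vial"):
        try:print(l,[(np.round(d["bbox"],1).tolist(),round(d["confidence"],2)) for d in bot.find_in(c,l)[:2]])
        except Exception as e:print(l,e)
E
```

```text
pics
{'time': 0.0, 'joint_positions': array([-1.28400746e+00,  3.42753209e-01,  1.52496222e+00, -1.94893925e-05,
        1.27537809e+00, -1.45997890e-01]), 'dq': array([-0.00027166,  0.00083222, -0.00059822, -0.00077999,  0.0009681 ,
        0.00051796]), 'tau': array([ 1.08306347e-03, -4.31236660e+01, -2.44221604e+01,  7.19236792e-02,
        5.59701410e-02, -1.09149125e-04]), 'tool_pos': array([ 220.09439354, -476.22327248,  226.04825055]), 'tcp_rot': array([-3.14010504e+00, -1.99907693e-04,  4.32792301e-01]), 'contact_force': array([ 0.32774832, -0.36203758,  0.46538229]), 'moment': array([-0.00444802, -0.045868  , -0.00260459]), 'finger_force': 0.0, 'grip_width': 91.6881212331031}
scene {'fx': 458.8950555968821, 'fy': 458.8950555968821, 'cx': 311.79895141840086, 'cy': 225.72738435939652, 'R': array([[-0.66712225, -0.74492235, -0.00621325],
       [-0.42375164,  0.38632805, -0.81925892],
       [ 0.61268463, -0.54391298, -0.5733901 ]]), 't': array([376.25307283, 304.49648089, 764.50917053])}
stage [([353.8, 239.6, 100.1, 74.8], 0.64)]
carrier_foot [([363.8, 227.2, 34.7, 25.8], 0.7
[... 160 characters left out ...]
06.4, 28.7, 27.7], 0.67)]
vial [([255.1, 239.3, 15.0, 30.6], 0.63)]
top {'fx': 524.7489588748977, 'fy': 524.7489588748977, 'cx': 322.4342928744591, 'cy': 244.24500220902223, 'R': array([[-0.01489221, -0.99986879,  0.00637391],
       [-0.99185786,  0.01396596, -0.12658172],
       [ 0.1264761 , -0.00820709, -0.9919357 ]]), 't': array([  13.30409455,  571.89231593, 1135.82326979])}
stage [([380.4, 270.5, 139.4, 76.0], 0.56)]
carrier_foot [([380.7, 267.4, 24.8, 36.6], 0.56)]
section [([209.0, 281.0, 34.2, 28.7], 0.77)]
crank [([442.8, 256.6, 53.6, 21.4], 0.78)]
sleeve_mid [([463.6, 252.2, 9.2, 11.7], 0.6)]
tape_roll [([274.9, 317.2, 27.2, 20.7], 0.61)]
vial [([290.1, 200.4, 12.9, 16.1], 0.54)]
```

```bash
python3 - <<'E'
import cv2
im=cv2.imread("pics/top0.png");cv2.imwrite("pics/topc.png",cv2.resize(im[180:350,170:490],(800,425),interpolation=3))
im=cv2.imread("pics/scene0.png");cv2.imwrite("pics/scenec.png",cv2.resize(im[140:350,200:440],(686,600),interpolation=3))
E
```

```text
(no output)
```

View pics/topc.png

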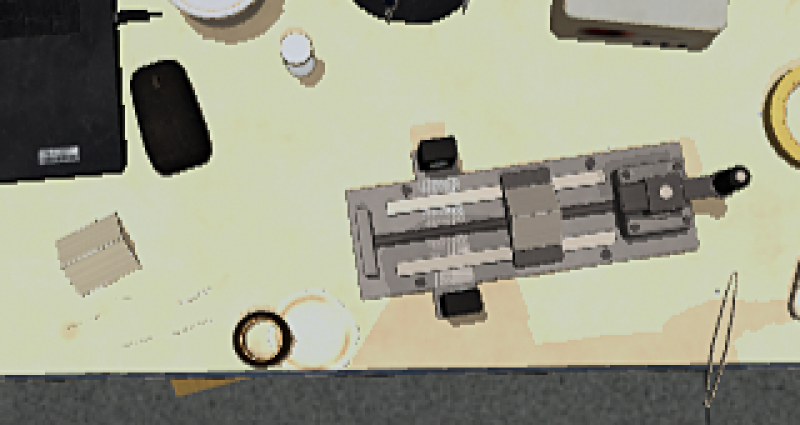

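View pics/scenec.png

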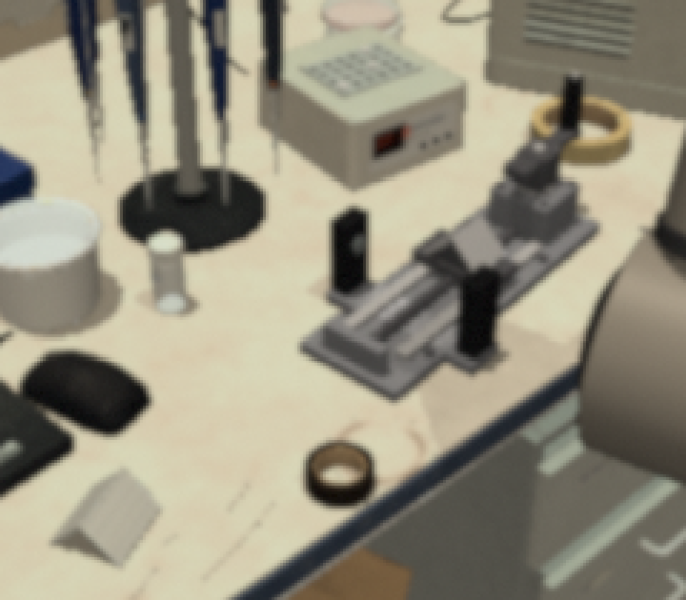

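The top crop (2.5x, offset 170,180) shows the stage with its base corners near (347,190), (680,143), (699,248) and (362,300). The carriage ridge is near (510,219)–(560,210) and the sleeve top is at (738,177). The section is at lower left with its ridge at about (63,265)–(128,236). In the scene view everything stands upright and the tape roll is clear of both.

```bash
cat > h.py <<'E'
from plant import bot
import cv2,numpy as np
from scipy.spatial.transform import Rotation as Ro
def ray(p,u,z):
    d=p["R"].T@np.array([(u-p["cx"])/p["fx"],(v_:=0) or 0,1.]) if 0 else None
def back(p,uv,z):
    R,t=np.array(p["R"]),np.array(p["t"]);c=-R.T@t
    d=R.T@np.array([(uv[0]-p["cx"])/p["fx"],(uv[1]-p["cy"])/p["fy"],1.])
    return c+d*(z-c[2])/d[2]
def proj(p,X):
    x=np.atleast_2d(X)@np.array(p["R"]).T+np.array(p["t"])
    return np.c_[p["fx"]*x[:,0]/x[:,2]+p["cx"],p["fy"]*x[:,1]/x[:,2]+p["cy"]]
E
sed -i '/^def ray/,+1d' h.py
python3 - <<'E'
from h import *
np.set_printoptions(precision=1,suppress=True)
p=bot.camera_params("top")
q=lambda x,y,z:back(p,(170+x/2.5,180+y/2.5),z)
C=[q(347,190,12),q(680,143,12),q(699,248,12),q(362,300,12)]
print("base",C,np.mean(C,0))
for n,a in dict(shaft=(666,191,79),sleeve=(738,177,141),rA=(510,219,63),rB=(560,210,63),s1=(63,265,31),s2=(128,236,31),c1=(57,240,0),c2=(115,213,0),c3=(142,267,0),c4=(84,296,0),tape=(262,338,19),vial=(297,47,68)).items():print(n,q(*a))
bot.capture("top")
m=bot.masks_of("top","section")[0]["pixels"].astype(np.uint8)
r=cv2.minAreaRect(cv2.findNonZero(m));print(r); B=cv2.boxPoints(r);print([back(p,b,0) for b in B])
E
```

```text
base [array([548.6,  36.2,  12. ]), array([ 587.5, -268.9,   12. ]), array([ 491.3, -282. ,   12. ]), array([448.9,  23.9,  12. ])] [ 519.1 -122.7   12. ]
shaft [ 536.8 -239.1   79. ]
sleeve [ 541.2 -284.1  141. ]
rA [ 515.9 -106.    63. ]
rB [ 523.1 -149.7   63. ]
s1 [483.3 288.5  31. ]
s2 [508.2 231.2  31. ]
c1 [507.8 301.6   0. ]
c2 [531.7 249.    0. ]
c3 [482.  223.9   0. ]
c4 [456.5 276.3   0. ]
tape [416.4 113.3  19. ]
vial [669.6  77.6  68. ]
((207.3092803955078, 281.6958923339844), (24.8759822845459, 28.632762908935547), 66.03750610351562)
[array([507.6, 309.9,   0. ]), array([533.3, 250.5,   0. ]), array([481.1, 227. ,   0. ]), array([455.6, 286.1,   0. ])]
```

jog_arm --pt "0.049 -0.0167 -0.0092" --pt "0.049 -0.0167 -0.0092" --pt "0.049 -0.0167 -0.0092" --pt "0.049 -0.0167 -0.0092" --pt "0.049 -0.0167 -0.0092" --pt "0.049 -0.0167 -0.0092" --pt "0.049 -0.0167 -0.0092" --pt "0.049 -0.0167 -0.0092" --pt "0 0 0" --pt "0 0 0" --twist '[0, 0, 0, 0, 0, 0, 0, 0, 8.7, 8.7]'

```text
time: 2.15
tool_pos: [520.5, -190.1, 300.2]
tcp_rot: [3.142, 0.0, 0.126]
contact_force: [-0.3, 0.1, -0.6]
grip_width: 91.7
finger_force: 0.0
```

```bash
python3 - <<'E'
from h import *
np.set_printoptions(precision=4,suppress=True)
p=bot.camera_params("wrist");im=bot.capture("wrist");cv2.imwrite("pics/w1.png",im)
np.save("w1.npy",p,allow_pickle=True)
o=bot.get_obs();print(o["tool_pos"],o["tcp_rot"],o["time"]);print(p)
for l in ("stage","carrier_foot","crank","sleeve_mid"):
    print(l,[(np.round(d["bbox"],1).tolist(),round(d["confidence"],2)) for d in bot.find_in("wrist",l)[:2]])
E
```

```text
[ 520.3117 -190.4154  300.1883] [3.1416 0.0001 0.1193] 2.2
{'fx': 415.2434242245965, 'fy': 415.2434242245965, 'cx': 324.94388637636933, 'cy': 241.25114843009996, 'R': array([[ 0.1257, -0.9921, -0.0009],
       [-0.9476, -0.1203,  0.2959],
       [-0.2936, -0.0363, -0.9552]]), 't': array([-253.9197,  411.2962,  607.7674])}
stage [([258.6, 192.7, 298.5, 162.0], 0.91), ([265.4, 186.9, 49.0, 80.3], 0.2)]
carrier_foot [([263.8, 187.1, 49.8, 80.4], 0.61)]
crank [([397.0, 199.2, 126.6, 46.3], 0.71)]
sleeve_mid [([440.7, 202.9, 38.0, 35.8], 0.73)]
```

View pics/w1.png

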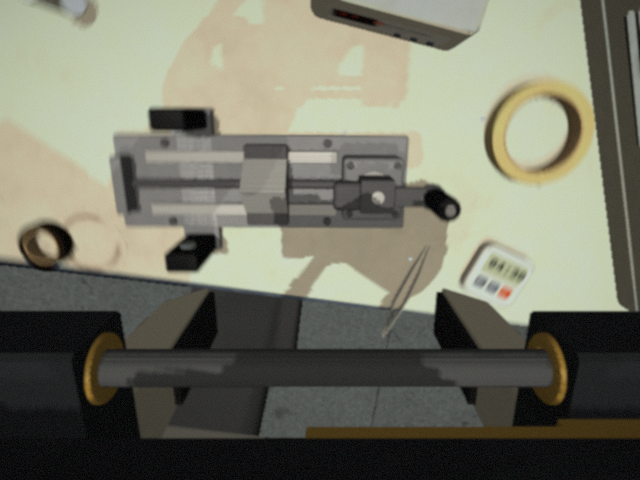

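The wrist image shows the stage squarely: base corners at (112,134), (408,136), (404,226), (122,227). The carriage is at columns 240–289 and rows 147–225, the shaft tip at (378,199), and the sleeve's top disc at about (451,211).

```bash
python3 - <<'E'
from h import *
from scipy.optimize import least_squares
np.set_printoptions(precision=1,suppress=True)
p=np.load("w1.npy",allow_pickle=True).item()
pt=bot.camera_params("top");ps=bot.camera_params("scene")
# stage-frame points -> pixels
W=[((-50,155,12),(122,227)),((50,155,12),(112,134)),((50,-155,12),(408,136)),((-50,-155,12),(404,226)),((0,-130,79),(378,199))]
f=lambda x:np.vstack([proj(p,[Ro.from_euler("z",x[2]).apply(a)+[x[0],x[1],0]])-b for a,b in W])
r=least_squares(lambda x:f(x).ravel(),[519,-123,.13],loss="soft_l1",f_scale=2);print(r.x[:2],round(r.x[2],4));print(f(r.x))
S=lambda a:Ro.from_euler("z",r.x[2]).apply(a)+[*r.x[:2],0]
for q in ((451,211),):print("sleeve top",back(p,q,141))
print("shaft",back(p,(378,199),79),S((0,-130,0)))
for u in ((244,147),(287,147),(287,225),(247,225)):print("carr",Ro.from_euler("z",-r.x[2]).apply(back(p,u,32)-[*r.x[:2],0]))
for u in ((240,191),(289,193)):print("ridge",Ro.from_euler("z",-r.x[2]).apply(back(p,u,63)-[*r.x[:2],0]))
for n,q in(("top",pt),("scene",ps)):
  print(n,proj(q,S((0,-130,79))),proj(q,S((0,-180,141))),proj(q,S((0,-20,63))))
E
```

```text
[ 519.3 -120.4] 0.1186
[[ 1.4 -0.3]
 [-1.7  0.2]
 [-0.6  0.5]
 [-2.5  2.8]
 [12.5 -3.1]]
sleeve top [ 539.5 -287.2  141. ]
shaft [ 530.3 -238.5   79. ] [ 534.7 -249.5    0. ]
carr [39.5 12.4 32. ]
carr [ 39.9 -30.8  32. ]
carr [-41.2 -29.2  32. ]
carr [-41.6  13.3  32. ]
ridge [ 0.6 12.4 63. ]
ridge [ -1.  -34.7  63. ]
top [[441.3 257.3]] [[472.6 251. ]] [[389.7 264.7]]
scene [[391.3 193.4]] [[404.4 165.1]] [[365.8 216.6]]
```

```bash
python3 - <<'E'
import cv2
im=cv2.imread("pics/w1.png");cv2.imwrite("pics/w1c.png",cv2.resize(im[95:275,200:480],(800,514),interpolation=2))
E
```

```text
(no output)
```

View pics/w1c.png

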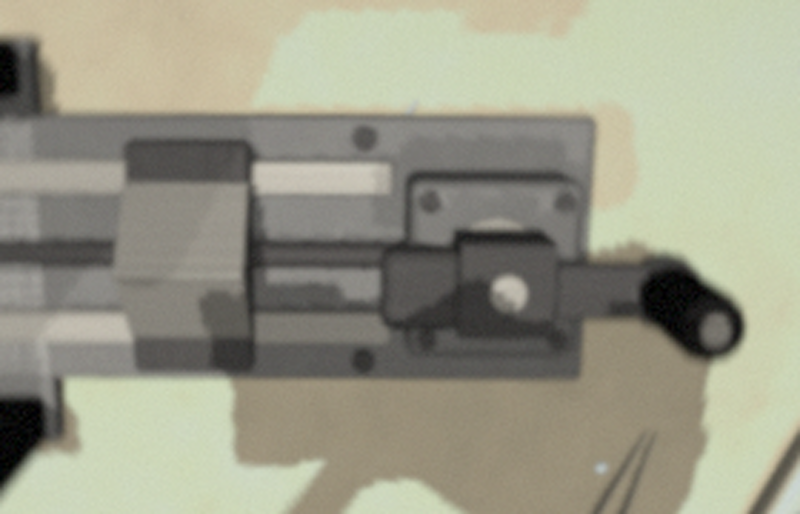

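The crop confirms a lined-up stage, with the crank arm toward -y and the carriage ridge mid-plate. Next I move over the section.

jog_arm --pt "0.0036 -0.0564 0.01" --pt "0.0036 -0.0564 0.01" --pt "0.0036 -0.0564 0.01" --pt "0.0036 -0.0564 0.01" --pt "0.0036 -0.0564 0.01" --pt "0.0036 -0.0564 0.01" --pt "0.0036 -0.0564 0.01" --pt "0.0036 -0.0564 0.01" --pt "0 0 0" --pt "0 0 0" --twist '[0, 0, 0, 0, 0, 0, 0, 0, -8.3, -8.3]'

```text
time: 3.65
tool_pos: [490.2, 261.0, 219.9]
tcp_rot: [3.141, 0.001, 0.427]
contact_force: [-0.1, 0.2, 0.4]
grip_width: 91.8
finger_force: 0.0
```

```bash
python3 - <<'E'
from h import *
np.set_printoptions(precision=3,suppress=True)
bot.capture("wrist");p=bot.camera_params("wrist");im=bot.capture("wrist")
o=bot.get_obs();print(o["tool_pos"],o["tcp_rot"],o["time"])
np.save("w2.npy",p,allow_pickle=True)
d=bot.masks_of("wrist","section")[0];print(d["confidence"],d["bbox"])
m=d["pixels"].astype(np.uint8);r=cv2.minAreaRect(cv2.findNonZero(m));B=cv2.boxPoints(r);print(r)
cs,_=cv2.findContours(m,0,2);cv2.drawContours(im,cs,-1,(0,0,255),1)
x,y=map(int,d["bbox"][:2]);x0,y0=max(0,x-100),max(0,y-75);print(x0,y0)
cv2.imwrite("pics/w2c.png",cv2.resize(im[y0:y0+150,x0:x0+200],(800,600),interpolation=2))
E
```

```text
[490.473 260.329 220.214] [3.142 0.    0.422] 3.75
0.75 [322.2, 198.6, 72.9, 59.9]
((322.5, 198.0), (60.0, 69.0), 90.0)
222 123
```

View pics/w2c.png

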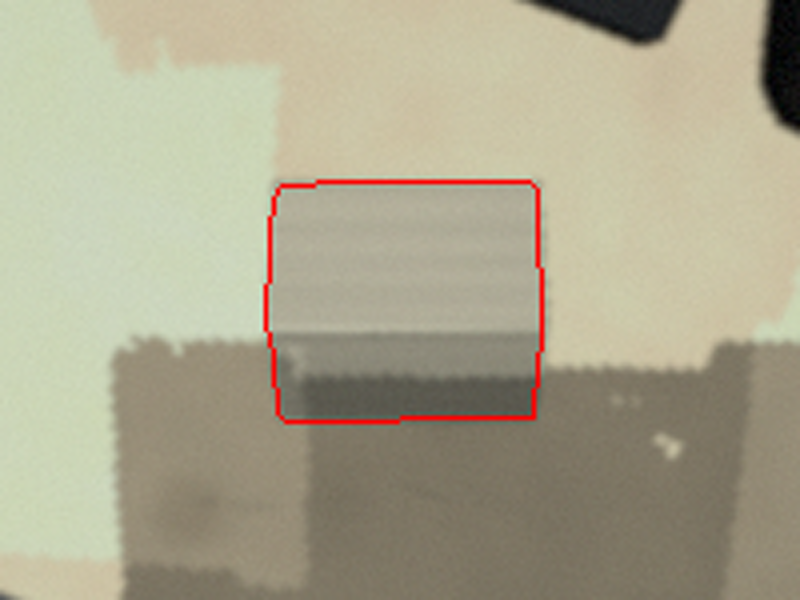

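The section is square in the picture, and the mask matches it. In the crop its ridge is at row 331 (columns 267–543), the far foot edge at row 182 and the near foot edge at row 420.

```bash
python3 - <<'E'
from h import *
np.set_printoptions(precision=1,suppress=True)
p=np.load("w2.npy",allow_pickle=True).item()
q=lambda x,y,z:back(p,(222+x/4,123+y/4),z)
P=[q(267,332,31),q(543,331,31),q(277,183,1),q(539,181,1),q(280,421,1),q(537,418,1)]
for a in P:print(a)
for i in(0,2,4):
    d=P[i]-P[i+1];print((P[i]+P[i+1])/2,np.linalg.norm(d),round(np.arctan2(-d[0],d[1]),3))
E
```

```text
[481.  290.3  31. ]
[505.9 237.   31. ]
[506.4 301.6   1. ]
[531.6 248.1   1. ]
[455.6 278.8   1. ]
[481.6 224.1   1. ]
[493.5 263.7  31. ] 58.90385999343322 0.436
[519.  274.8   1. ] 59.13833564674978 0.44
[468.6 251.5   1. ] 60.55484944964368 0.445
```

jog_arm --pt "0.0043 -0.0015 0.0" --pt "0 0 0.05" --pt "0 0 0.05" --pt "0 0 0.05" --pt "0 0 0.05" --pt "0 0 0.014" --pt "0 0 0" --twist '[-1.0, 0, 0, 0, 0, 0, 0]'

```text
time: 4.68
tool_pos: [494.2, 263.4, 6.4]
tcp_rot: [3.142, 0.0, 0.436]
contact_force: [0.1, -0.5, 0.4]
grip_width: 91.9
finger_force: 0.0
```

jog_arm --pt "0 0 0" --pt "0 0 0" --pt "0 0 0" --pt "0 0 0" --pt "0 0 0" --pt "0 0 0" --twist '[0, 0, 0, 0, 0, 0]' --jaw 0.045

```text
time: 5.42
tool_pos: [494.1, 263.5, 6.8]
tcp_rot: [3.141, -0.001, 0.436]
contact_force: [-1.7, -1.1, 6.0]
grip_width: 59.3
finger_force: 30.0
```

jog_arm --pt "0 0 -0.03" --pt "0 0 -0.05" --pt "0 0 -0.05" --pt "0 0 -0.02" --twist '[0, 0, 0, 0]'

```text
time: 5.92
tool_pos: [494.8, 263.8, 159.2]
tcp_rot: [3.141, -0.004, 0.436]
contact_force: [0.1, 0.1, -1.3]
grip_width: 59.5
finger_force: 30.0
```

jog_arm --pt "-0.0142 0.0367 0" --pt "-0.0142 0.0367 0" --pt "-0.0142 0.0367 0" --pt "-0.0142 0.0367 0" --pt "-0.0142 0.0367 0" --pt "-0.0142 0.0367 0" --pt "-0.0142 0.0367 0" --pt "-0.0142 0.0367 0" --pt "-0.0142 0.0367 0" --pt "-0.0142 0.0367 0" --twist '[0, 0, 0, 0, 0, 0, 0, 0, 0, 0]'

```text
time: 7.18
tool_pos: [519.9, -130.5, 155.9]
tcp_rot: [-3.141, 0.001, 0.436]
contact_force: [-0.6, -0.2, -0.3]
grip_width: 59.2
finger_force: 30.0
```

jog_arm --pt "0 0 0" --pt "0 0 0" --pt "0 0 0" --twist '[9, 9.1, 0]'

```text
time: 7.55
tool_pos: [519.9, -129.3, 155.9]
tcp_rot: [-3.141, 0.001, 0.121]
contact_force: [-0.1, 0.4, -0.9]
grip_width: 59.5
finger_force: 30.0
```

```bash
python3 - <<'E'
from h import *
np.set_printoptions(precision=3,suppress=True)
p=bot.camera_params("wrist");im=bot.capture("wrist")
o=bot.get_obs();print(o["tool_pos"],o["tcp_rot"],o["time"],o["grip_width"])
np.save("w3.npy",p,allow_pickle=True)
for l in ("carrier_foot","section"):print(l,[(d["bbox"],d["confidence"]) for d in bot.find_in("wrist",l)[:2]])
cv2.imwrite("pics/w3.png",im)
E
```

```text
[ 520.    -129.196  155.971] [-3.141  0.001  0.124] 7.6 59.33190350529232
carrier_foot [([325.6, 209.3, 66.3, 77.3], 0.91), ([316.5, 209.7, 443.6, 181.8], 0.4)]
section [([325.4, 295.5, 160.5, 104.3], 0.74)]
```

View pics/w3.png

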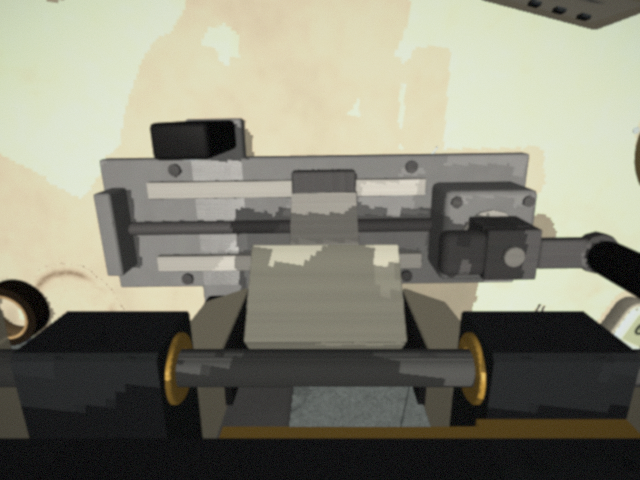

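The plate's far edge is at row 171, columns 293–354. The held section hides the rest; its far foot edge is at row 246 (columns 252–398) and its ridge at row 346.

```bash
python3 - <<'E'
from h import *
np.set_printoptions(precision=1,suppress=True)
p=np.load("w3.npy",allow_pickle=True).item();R=Ro.from_euler("z",.12)
A=back(p,(293,171),32);B=back(p,(354.5,171),32);print(A,B,np.linalg.norm(A-B),"foot",(A+B)/2-R.apply([42,0,0]), np.arctan2(-(A-B)[0],(A-B)[1]))
for c in((103,159),(528,154)):print("base",back(p,c,12))
zr=156-6.5+31
A=back(p,(245,346),zr);B=back(p,(406,346),zr);print("ridge",A,B,(A+B)/2)
A=back(p,(252,246),zr-30);B=back(p,(398,246),zr-30);print("footedge-28",A,B,(A+B)/2-R.apply([28.3,0,0]))
c=back(p,(103,159),12)-back(p,(528,154),12);print("yaw",np.arctan2(-c[0],c[1]))
print("ridge carriage",back(p,(293,238),59.2))
E
```

```text
[ 559.4 -102.8   32. ] [ 564.4 -144.    32. ] 41.592272371468624 foot [ 520.2 -128.4   32. ] 0.12177726600963514
base [548.5  34.8  12. ]
base [ 589.  -267.2   12. ]
ridge [ 515.  -100.7  180.5] [ 522.2 -159.2  180.5] [ 518.6 -129.9  180.5]
footedge-28 [543.4 -96.2 150.5] [ 550.8 -156.2  150.5] [ 519.  -129.6  150.5]
yaw 0.1333135318506709
ridge carriage [ 520.7 -108.6   59.2]
```

jog_arm --pt "0.0011 -0.0009 0.04" --pt "0 0 0.04" --pt "0 0 0.015" --pt "0 0 0.005" --pt "0 0 0.004" --pt "0 0 0" --twist '[0, 0, 0, 0, 0, 0]'

```text
time: 8.45
tool_pos: [521.7, -128.5, 53.1]
tcp_rot: [3.141, -0.001, 0.121]
contact_force: [1.0, -0.5, 0.3]
grip_width: 59.4
finger_force: 30.0
```

jog_arm --pt "0 0 0.002" --pt "0 0 0.002" --pt "0 0 0.002" --pt "0 0 0" --twist '[0, 0, 0, 0]'

```text
time: 8.95
tool_pos: [521.0, -128.2, 46.2]
tcp_rot: [-3.141, 0.0, 0.12]
contact_force: [-1.1, -0.2, -0.8]
grip_width: 59.5
finger_force: 30.0
```

jog_arm --pt "0 0 0.001" --pt "0 0 0.001" --pt "0 0 0" --twist '[0, 0, 0]'

```text
time: 9.32
tool_pos: [520.1, -128.3, 45.0]
tcp_rot: [-3.142, 0.002, 0.121]
contact_force: [-7.4, -0.5, 9.4]
grip_width: 59.5
finger_force: 30.0
```

jog_arm --pt "0 0 0" --pt "0 0 0" --pt "0 0 0" --pt "0 0 0" --twist '[0, 0, 0, 0]' --jaw 0.08

```text
time: 9.82
tool_pos: [521.3, -128.2, 44.2]
tcp_rot: [3.142, -0.0, 0.12]
contact_force: [0.0, -0.1, -0.7]
grip_width: 79.9
finger_force: 0.0
```

jog_arm --pt "0 0 -0.02" --pt "0 0 -0.05" --pt "0 0 -0.06" --pt "0 0 -0.06" --pt "0 0 0" --twist '[0, 0, 0, 0, 0]'

```text
time: 10.45
tool_pos: [523.5, -129.1, 239.5]
tcp_rot: [3.136, -0.009, 0.121]
contact_force: [-0.3, 0.1, -1.0]
grip_width: 80.1
finger_force: 0.0
```

```bash
python3 - <<'E'
from h import *
np.set_printoptions(precision=3,suppress=True)
p=bot.camera_params("wrist");im=bot.capture("wrist")
o=bot.get_obs();print(o["tool_pos"],o["tcp_rot"],o["time"],o["grip_width"])
np.save("w4.npy",p,allow_pickle=True)
s=bot.capture("scene")
a=cv2.resize(im[100:400,40:640],(800,400));b=cv2.resize(s[160:260,320:440],(240,200),interpolation=2);a[:200,:240]=b
cv2.imwrite("pics/w4.png",a)
E
```

```text
[ 522.126 -128.559  236.454] [ 3.139 -0.004  0.12 ] 10.5 79.76468305156683
```

View pics/w4.png

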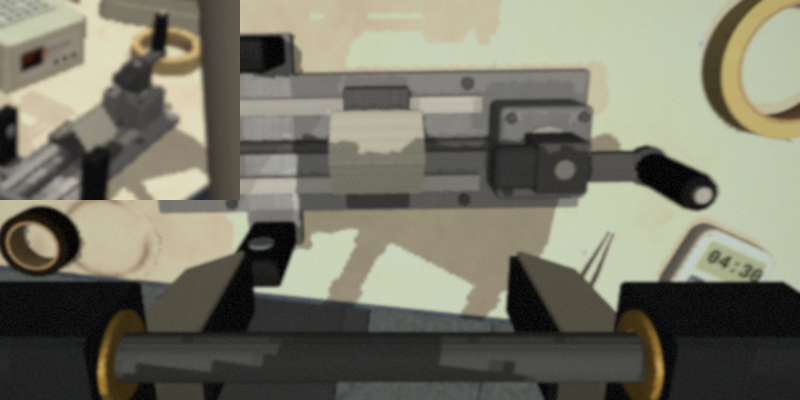

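The section sits flush on the carriage angle and is centred, with equal overhang at both ends. In the full frame the sleeve top is near (568,246) and the hub dot at (464,227).

```bash
python3 - <<'E'
from h import *
np.set_printoptions(precision=1,suppress=True)
p=np.load("w4.npy",allow_pickle=True).item()
print("sleeve top",back(p,(568,246),141),back(p,(568,246),144));
for z in(79,89,95):print("hub",z,back(p,(464.5,226.8),z),back(np.load("w1.npy",allow_pickle=True).item(),(378,199),z),back(bot.camera_params("top"),(170+666/2.5,180+191/2.5),z))
d=bot.masks_of("wrist","sleeve_mid")[0];m=d["pixels"];print(d["confidence"],d["bbox"])
p=bot.camera_params("wrist")
# axis ends: fit centroid line -> compare with predicted centroid
ys,xs=np.nonzero(m);c=np.array([xs.mean(),ys.mean()]);print(c,back(p,c,116))
s=bot.find_in("scene","sleeve_mid")
ps=bot.camera_params("scene")
for a in ((540,-286,116),):print("scene pred",proj(ps,a),[ (x["bbox"],x["confidence"]) for x in s[:1]])
E
```

```text
sleeve top [ 540.8 -287.2  141. ] [ 541.5 -285.2  144. ]
hub 79 [ 531.9 -240.9   79. ] [ 530.3 -238.5   79. ] [ 536.8 -239.1   79. ]
hub 89 [ 534.1 -237.1   89. ] [ 532.2 -236.9   89. ] [ 535.8 -236.8   89. ]
hub 95 [ 535.4 -234.8   95. ] [ 533.3 -236.    95. ] [ 535.2 -235.4   95. ]
0.92 [546.8, 237.4, 62.3, 43.2]
[546.2 234.9] [ 538.3 -280.   116. ]
scene pred [[400.3 175.4]] [([398.1, 177.3, 8.4, 20.4], 0.68)]
```

jog_arm --pt "0 0.0528 0" --pt "0 0.0528 0" --pt "-0.0005 0.0529 0" --pt "0 0 0" --pt "0 0 0" --twist '[0, 0, 0, 0, 0]' --jaw 0.06

```text
time: 11.28
tool_pos: [539.2, -285.0, 232.6]
tcp_rot: [-3.139, 0.002, 0.12]
contact_force: [0.2, 0.6, 0.2]
grip_width: 60.3
finger_force: 0.0
```

jog_arm --pt "0.0012 0.0011 0.04" --pt "0 0 0.04" --pt "0 0 0.03" --pt "0 0 0.015" --pt "0 0 0.006" --pt "0 0 0" --twist '[0, 0, 0, 0, 0, 0]'

```text
time: 12.02
tool_pos: [541.5, -286.5, 104.0]
tcp_rot: [3.141, -0.001, 0.121]
contact_force: [0.6, -0.3, 0.7]
grip_width: 60.4
finger_force: 0.0
```

jog_arm --pt "0 0 0" --pt "0 0 0" --pt "0 0 0" --pt "0 0 0" --pt "0 0 0" --twist '[0, 0, 0, 0, 0]' --jaw 0.01

```text
time: 12.65
tool_pos: [541.0, -286.3, 103.5]
tcp_rot: [-3.141, -0.0, 0.12]
contact_force: [0.4, 2.8, 2.6]
grip_width: 18.5
finger_force: 29.9
```

jog_arm --pt "-0.01545 -0.00245 0" --pt "-0.01394 -0.0071 0" --pt "-0.01106 -0.01106 0" --pt "-0.0071 -0.01394 0" --pt "-0.00245 -0.01545 0" --twist '[0, 0, 0, 0, 0]'

```text
time: 13.28
tool_pos: [484.8, -243.8, 104.0]
tcp_rot: [3.139, 0.0, 0.12]
contact_force: [-1.9, -2.2, 2.4]
grip_width: 18.2
finger_force: 30.0
```

jog_arm --pt "0.00245 -0.01545 0" --pt "0.0071 -0.01394 0" --pt "0.01106 -0.01106 0" --pt "0.01394 -0.0071 0" --pt "0.01545 -0.00245 0" --twist '[0, 0, 0, 0, 0]'

```text
time: 13.9
tool_pos: [528.7, -186.0, 103.9]
tcp_rot: [-3.141, 0.002, 0.121]
contact_force: [-2.7, -1.2, 3.9]
grip_width: 18.3
finger_force: 30.0
```

jog_arm --pt "0.01545 0.00245 0" --pt "0.01394 0.0071 0" --pt "0.01106 0.01106 0" --pt "0.0071 0.01394 0" --pt "0.00245 0.01545 0" --twist '[0, 0, 0, 0, 0]'

```text
time: 14.52
tool_pos: [584.5, -229.7, 103.6]
tcp_rot: [-3.139, 0.002, 0.121]
contact_force: [-4.4, 3.7, 5.5]
grip_width: 18.5
finger_force: 30.0
```

jog_arm --pt "-0.00245 0.01545 0" --pt "-0.0071 0.01394 0" --pt "-0.01106 0.01106 0" --pt "-0.01394 0.0071 0" --pt "-0.01545 0.00245 0" --twist '[0, 0, 0, 0, 0]'

```text
time: 15.15
tool_pos: [541.4, -285.9, 103.6]
tcp_rot: [-3.141, -0.002, 0.12]
contact_force: [1.9, 7.1, 2.6]
grip_width: 18.6
finger_force: 30.0
```

```bash
python3 - <<'E'
from h import *
bot.capture("top");bot.capture("scene")
for c in("top","scene"):
  p=bot.camera_params(c)
  R=Ro.from_euler("z",.122);a=R.apply([0,1,0])
  for l in ("section","carrier_foot","vial","tape_roll"):
    d=bot.find_in(c,l)
    print(c,l,[(np.round(x["bbox"],1).tolist(),round(x["confidence"],2)) for x in d[:1]])
  print([np.round(proj(p,np.array([520.2,-128.5,53])+a*s),1).tolist() for s in(0,25,75)])
E
```

```text
top section [([373.1, 269.5, 36.1, 25.3], 0.76)]
top carrier_foot [([370.8, 268.6, 22.3, 39.4], 0.83)]
top vial []
top tape_roll [([274.4, 316.4, 27.0, 19.1], 0.57)]
[[[383.7, 265.9]], [[372.5, 267.4]], [[349.9, 270.5]]]
scene section [([350.5, 236.4, 14.3, 13.8], 0.67)]
scene carrier_foot [([348.5, 235.9, 18.3, 22.5], 0.72)]
scene vial [([257.2, 237.9, 13.2, 29.3], 0.59)]
scene tape_roll [([317.5, 304.0, 26.7, 27.3], 0.68)]
[[[362.7, 222.0]], [[356.6, 226.5]], [[343.9, 235.8]]]
```

jog_arm --pt "-0.01545 -0.00245 0" --pt "-0.01394 -0.0071 0" --pt "-0.01106 -0.01106 0" --pt "-0.0071 -0.01394 0" --pt "-0.00245 -0.01545 0" --pt "0.00245 -0.01545 0" --pt "0.0071 -0.01394 0" --pt "0.01106 -0.01106 0" --pt "0.01394 -0.0071 0" --pt "0.01545 -0.00245 0" --twist '[0, 0, 0, 0, 0, 0, 0, 0, 0, 0]'

```text
time: 16.9
tool_pos: [528.6, -186.0, 103.9]
tcp_rot: [-3.141, 0.002, 0.121]
contact_force: [-4.3, 1.1, 7.0]
grip_width: 18.4
finger_force: 30.0
```

jog_arm --pt "0.01545 0.00245 0" --pt "0.01394 0.0071 0" --pt "0.01106 0.01106 0" --pt "0.0071 0.01394 0" --pt "0.00245 0.01545 0" --pt "-0.00245 0.01545 0" --pt "-0.0071 0.01394 0" --pt "-0.01106 0.01106 0" --pt "-0.01394 0.0071 0" --pt "-0.01545 0.00245 0" --twist '[0, 0, 0, 0, 0, 0, 0, 0, 0, 0]'

```text
time: 18.15
tool_pos: [542.0, -285.9, 103.5]
tcp_rot: [-3.141, -0.002, 0.121]
contact_force: [2.5, 7.2, 4.3]
grip_width: 18.1
finger_force: 30.0
```

jog_arm --pt "-0.01545 -0.00245 0" --pt "-0.01394 -0.0071 0" --pt "-0.01106 -0.01106 0" --pt "-0.0071 -0.01394 0" --pt "-0.00245 -0.01545 0" --pt "0.00245 -0.01545 0" --pt "0.0071 -0.01394 0" --pt "0.01106 -0.01106 0" --pt "0.01394 -0.0071 0" --pt "0.01545 -0.00245 0" --twist '[0, 0, 0, 0, 0, 0, 0, 0, 0, 0]'

```text
time: 19.4
tool_pos: [528.7, -186.0, 103.8]
tcp_rot: [-3.141, 0.002, 0.121]
contact_force: [-3.5, 0.1, 6.3]
grip_width: 18.8
finger_force: 30.0
```

jog_arm --pt "0.01545 0.00245 0" --pt "0.01394 0.0071 0" --pt "0.01106 0.01106 0" --pt "0.0071 0.01394 0" --pt "0.00245 0.01545 0" --pt "-0.00245 0.01545 0" --pt "-0.0071 0.01394 0" --pt "-0.01106 0.01106 0" --pt "-0.01394 0.0071 0" --twist '[0, 0, 0, 0, 0, 0, 0, 0, 0]'

```text
time: 20.52
tool_pos: [556.8, -281.2, 103.5]
tcp_rot: [-3.14, -0.001, 0.121]
contact_force: [0.7, 6.2, 4.4]
grip_width: 18.4
finger_force: 30.0
```

jog_arm --pt "-0.0077 0.0018 0" --pt "-0.00775 0.0006 0" --pt "0 0 0" --twist '[0, 0, 0]'

```text
time: 20.9
tool_pos: [541.6, -285.8, 103.5]
tcp_rot: [-3.141, -0.001, 0.12]
contact_force: [2.5, 4.0, 4.0]
grip_width: 18.6
finger_force: 30.0
```

jog_arm --pt "0 0 0" --pt "0 0 0" --pt "0 0 0" --pt "0 0 0" --twist '[0, 0, 0, 0]' --jaw 0.06

```text
time: 21.4
tool_pos: [541.0, -286.7, 103.1]
tcp_rot: [3.142, 0.0, 0.12]
contact_force: [0.4, -0.2, -0.5]
grip_width: 53.7
finger_force: 0.0
```

jog_arm --pt "0 0 -0.02" --pt "0 0 -0.04" --pt "0 0 -0.06" --pt "0 0 -0.04" --pt "0 0 0" --pt "0 0 0" --twist '[0, 0, 0, 0, 0, 0]'

```text
time: 22.15
tool_pos: [540.6, -286.3, 262.4]
tcp_rot: [-3.141, 0.001, 0.12]
contact_force: [0.5, -1.0, -0.8]
grip_width: 59.9
finger_force: 0.0
```

```bash
python3 - <<'E'
from h import *
bot.capture("wrist")
im=bot.capture("wrist");s=bot.capture("scene");t=bot.capture("top")
o=bot.get_obs();print(o["tool_pos"],o["time"],o["contact_force"])
a=np.zeros((600,800,3),np.uint8)
a[:300,:400]=cv2.resize(im,(400,300));a[:300,400:]=cv2.resize(s[140:320,240:480],(400,300),interpolation=2)
a[300:]=cv2.resize(t[200:335,280:500],(800,300),interpolation=2)
cv2.imwrite("pics/end.png",a)
p=bot.camera_params("top");v=Ro.from_euler("z",.122).apply([0,1,0])
print([(d["bbox"],d["confidence"]) for d in bot.find_in("top","section")[:1]],proj(p,np.array([520.2,-128.5,53])+v*75))
E
```

```text
[ 540.64056744 -286.29707431  261.82768798] 22.35 [-0.74438651 -0.70439543  0.13620985]
[([350.6, 271.6, 29.1, 22.6], 0.84)] [[349.88938916 270.52833983]]
```

View pics/end.png

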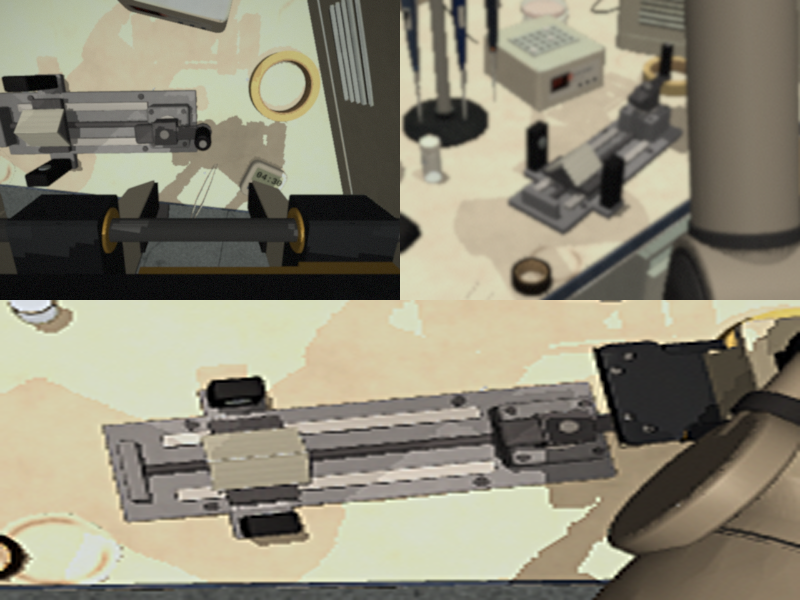

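The carriage is home between the posts with the section nested. The crank is seated, the gripper is clear, and the vial and tape roll haven't moved.

```bash
python3 -c "
from plant import bot
print(bot.close_job())"
```

```text
the job is handed in; nothing more can be done
None
```

The job is handed in, though no verdict came back: in the last pictures the section is nested and released, the carriage is home after three clockwise turns, the crank is still seated, and the vial and tape roll are undisturbed, at about 22 s.

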